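# Move a snap-fit dish cover between microscope chambers

### The job

The culture dish on the microscope bench needs its cover: free the snap-fit cover from the empty parking chamber by pressing its two side tabs together, and fit it onto the open chamber that holds the dish. Push it down against the springy seal, let go of the tabs while it is fully down so that both hooks catch under the rim, and leave it latched there. Pinch, pull and push gently, and leave the other things on the bench alone.

Things in the scene. Friction and masses are not known exactly. Their poses are not given: they have to be found in the camera images.
- park_chamber: Chamber carrying the cover at the start, fixed to the bench: dark base plate 104 x 100 x 5 mm, over it a white square ring, 88 (x) x 82 (y) mm outside, 15 mm high, top 30 mm above the bench, opening 54 x 54 mm. The ring's y sides are lips, 6 mm thick, with a 7 mm deep undercut below for the cover's hooks. Origin: centre of the plate's underside, on the bench; z up.
- dish_chamber: Open chamber with the round dish, fixed to the bench, made like park_chamber, but its white ring stands on posts levelled by hand: the ring's top is anywhere from 30 to 50 mm above the bench and not measured: feel for it. It does not give below 200 N. Origin: centre of the base plate's underside, on the bench (not the ring); z up; the opening is centred on it, with its lips on the y sides.
- dish_floor (a point): Centre of the clear 37 mm dish on the floor of the dish chamber, 6.5 mm above the bench; only this chamber has a dish. The cover's plug and hooks do not reach it.
- cover: White snap-fit cover, 0.12 to 0.2 kg. Origin: centre of its flange's underside. Flange 80 (x) x 78 (y) x 3 mm, on it a block 52 x 36 mm up to z 26 mm, below it a 50 mm square plug, straight for 5 mm, then tapering to 45 mm at z -9 mm (2 mm clearance each side in the ring). The tabs stand on its +y and -y sides. A half turn of it makes no difference.
- cover_flange (a point): Centre of the flange's top, z 3 mm in the cover's frame. Flange underside above the ring's top: latched 3 mm (seal pushes it up against the hooks), fully down 0 (hooks then 3 mm below the lips, free to move out), hooks free 7 mm. Fingertips beside the tabs can press down on the flange, which reaches y +-39 mm.
- tab_left_face (a point): Centre of the outer face of the tab on the cover's +y side: y +32.5, z 22 mm in the cover's frame. Upright ribbed plate 26 mm wide (x), 4 mm thick, z 4 to 32 mm, sliding inwards along y. Its square hook below reaches y 30.5 mm, z -13 to -9 mm, and does not snap in by pushing alone: keep the tabs pressed in while the cover goes down.
- tab_right_face (a point): The same on the tab on the cover's -y side, at y -32.5 mm. The tabs are 65 mm apart over their outer faces at rest, 52 mm fully pressed.
- tab_left (a joint): Inward travel of the +y tab, m: 0 at rest (hook out), 0.0065 at its stop. The hook is free of the lip from 0.0015 to 0.0055, depending on how the cover lies, so press both tabs to their stops. Its spring pushes back with 6.4 N at rest, 11.6 N at the stop.
- tab_right (a joint): The same for the -y tab.
- dish_seal (a joint): Two black sprung rubber bars on the dish chamber's ring, along its x sides at x +-34 mm: how far they are pressed down, m. 0 free (7 mm above the ring, 4 N), 0.004 with the cover latched (7 N), 0.007 with the cover fully down (8.5 N). The parking chamber has the same.
- well_plate: Bystander: clear six-well plate, 85 x 127 x 18 mm, lying flat. Origin under its centre.
- media_bottle: Bystander: clear bottle, 60 mm across, 120 mm high. Origin under its centre.
- tube_block: Bystander: aluminium tube block with six holes, 60 x 100 x 35 mm. Origin under its centre.
Things that resemble listed ones, but are neither listed nor needed, are in the scene too. Leave any purple look-alike of the cover alone.

How it is judged:
By the outcome, as a careful person would: the job done as asked, in the order asked, and still so for the second after the job is handed in, with the robot touching nothing.
It also fails if it takes over 58 s, if anything falls off the work surface, if the arm or the gripper's body presses on something with over 40 N, if the wrist force passes 120 N, or if a joint passes its speed limit or range.

### The arm

A 7-joint arm with a two-finger parallel gripper is mounted at the origin on the work surface. World frame = base frame: x ahead of the robot, y to its left, z up, the work surface at z = 0. Lengths are in m, angles in degrees, forces in N, time in s.
With the tool pointing down it reaches from about 0.425 to 0.875 m from the base axis. Payload 4.7 kg.
Tool frame: the origin (TCP) lies on the mounting face of the last link; the fingertips stand 182 mm ahead of it and the grasp point (between the pads) lies 164 mm ahead of it; z points along the fingers, x is the direction in which the jaws open and shut, and the axes are right-handed (so a half turn about z gives the same grasp; the last joint's range is limited). The gripper opens to 87 mm and grips with 3 to 60 N. Pads are 19 mm wide; open, the fingers measure 117 mm over their backs; the gripper's body (75 mm by 190 mm) begins 51 mm behind the grasp point.
Start: joints at [-62.447, 18.392, -4.016, 83.108, 1.295, 78.541, -3.26], TCP at [0.293, 0.58, 0.405] pointing down, gripper open.
Joint ranges: [-163.93, 163.93], [-17.29, 119.83], [-79.2, 71.16], [3.27, 140.29], [-89.18, 269.18], [5.43, 117.66], [-154.24, 154.24]. Speed limits (degrees/s): [147.25, 147.25, 180, 180, 180, 180, 180].

### API

Orientations are given as [roll, pitch, yaw] about the fixed x, y, z axes, in that order (R = Rz(yaw) Ry(pitch) Rx(roll)).
In Python, from cell import status, cams, env, outline_of, landmark_of gives the robot as it stands. The module is installed in compiled form; this text tells all that it offers.
- The arm moves only by the tool jog_arm, never from a script. Its argument "rows" is a list of rows, each a list of 7 numbers: the closure, from 0 (fully open) to 1 (shut), then the shift along the tool's x, y, z in m, then the turn, a rotation vector about the tool's x, y, z in degrees. A call has 1 to 12 rows; each row shifts and turns the commanded pose from where the row before left it, along the tool's axes as they then stand; what a row does not reach is not made up. A row lasts 1/12 s, in which the tool goes at most 41.7 mm and 7.16 degrees, less where a joint would pass 70% of its speed; a pose out of reach is approached as far as the arm can. A call with a gripper value outside its range is refused whole. The fingers move at their own pace and stop on an object; "grip_force" is the grip in N (left out, the last holds). Time passes only in rows, so rows that do not move let the fingers close. It gives the time, the measured TCP pose, the force and the opening at its end, in the units of the state.
- status.get_obs(): the state, without advancing time (a new reading comes with each control period).
- cams.read_camera(name): name is "side" or "top" or "wrist"; returns (picture, depth): 420x560x3 uint8, red, green, blue; 420x560 float32, m along the optical axis (not along the pixel's ray), 0 where there is no reading.
- cams.camera_params(name): a dict with "vfov" (degrees; the focal length in pixels is half the picture's height over the tangent of half this angle, whatever the lens; pixels are square), "cx", "cy" (the principal point, pixels), "eye" and "attitude" of the camera in the world. Camera axes: x right, y up, looking along -z (the intrinsics and any distortion apply to the point x, -y, -z); pixel columns grow to the right and rows downward; lengths in m; the calibration is good to about 2 mm. A picture is of the moment at which its call begins: read the wrist's pose just before it. camera_params takes no time and is no camera call; for the wrist camera it gives the pose at the moment of the call.
- env.sign_off(): hands the job in, once; it reports no verdict.
Trained networks look in the newest picture that a camera, given by its name, has taken for a name from the list of things; names that differ only in an ending like _2 or _b are one class to them, and where a whole thing is asked for, a point or a joint stands for the part that bears it (a point fixed in the world has none). Each returns a list of dicts, best first, with "conf" (0 to 1); they miss things now and then, are a little off and sometimes report something else, mostly with a low value. They report only what shows in the picture. A call takes as long as a camera call. They do not tell look-alikes from the thing itself.
- outline_of(camera, name): "pixels" (420x560 bool, what is visible of it) and "box" ([left, top, right, bottom] in pixels, round what is visible of it).
- landmark_of(camera, name): "position" ([row, column] in pixels: a listed point, or the origin of a listed thing).
The state is a dict: "time_s": time; "qpos": joint angles; "joint_velocities": joint speeds; "effort": joint torques, N m; "tool_pos": TCP position; "tool_rot": TCP orientation; "force": force on the tool from outside, world axes, zero at the start; "wrist_torque": the same for the moment, N m; "grip_width": finger opening in m.
Only numpy, scipy, OpenCV 4.12 (cv2) and the standard library are available. Lean on these libraries where they do the work, as an engineer would, in place of code of your own. Each camera call takes 0.05 s, during which the arm holds its last target. There are 200 camera calls.

## Working session

There is one attempt and no reset: what is moved stays moved. The work goes in short steps, Python scripts to look and compute and a tool call to move; the robot and the scene stay as the last step left them, time stands still between calls to the robot, and variables do not carry over. Pictures are saved under pics/ and viewed, about 8 in all and at most 12, crops included, and the job is handed in when it is done.

Besides the shell and the picture viewer there is one more tool, called by a JSON object that holds its "fn" and its "kwargs". jog_arm: Moves the arm, as the interface text tells. Its arguments: {"type":"object","properties":{"rows":{"type":"array"},"grip_force":{"type":"number"}},"required":["rows"]}

```bash
mkdir -p pics; ls; cat > h.py <<'E'
import numpy as np, cv2
from scipy.spatial.transform import Rotation as R
from cell import status, cams, env, outline_of, landmark_of
def look(c):
    P=cams.camera_params(c); im,d=cams.read_camera(c); return P,im,d
def rot(P):
    a=np.array(P["attitude"],float)
    return R.from_euler('xyz',a,degrees=True).as_matrix() if a.size==3 else a.reshape(3,3)
def f(P): return 210/np.tan(np.radians(P["vfov"])/2)
def ray(P,r,c):
    v=np.array([(c-P["cx"])/f(P),-(r-P["cy"])/f(P),-1.]); return rot(P)@v
def onz(P,r,c,z):
    v=ray(P,r,c); e=np.array(P["eye"]); return e+v*(z-e[2])/v[2]
def ond(P,r,c,d): return np.array(P["eye"])+ray(P,r,c)*d
def cloud(P,d):
    r,c=np.mgrid[0:420,0:560]
    v=np.stack([(c-P["cx"])/f(P),-(r-P["cy"])/f(P),-np.ones_like(r,float)],-1)*d[...,None]
    return v@rot(P).T+np.array(P["eye"])
def save(n,im): cv2.imwrite("pics/"+n,im[...,::-1])
E
python3 - <<'E'
from h import *
s=status.get_obs(); print({k:np.round(v,3) for k,v in s.items()})
for c in("top","side"):
    P,im,d=look(c); print(c,P); save(c+"0.png",im)
    for n in ("cover","park_chamber","dish_chamber","dish_floor","cover_flange","tab_left_face","tab_right_face"):
        for q in landmark_of(c,n)[:3]:
            r,k=q["position"]; dd=d[int(r),int(k)]
            print(n,round(q["conf"],2),np.round([r,k]),np.round(ond(P,r,k,dd),3) if dd else None)
E
```

```text
pics
{'time_s': np.float64(0.0), 'qpos': array([-62.445,  18.439,  -4.015,  83.176,   1.293,  78.542,  -3.259]), 'joint_velocities': array([-0.002,  0.038, -0.021,  0.005,  0.014,  0.117,  0.056]), 'effort': array([-1.0000e-03, -4.9130e+01, -4.0500e-01, -3.1253e+01, -6.4000e-02,
        4.4000e-02,  0.0000e+00]), 'tool_pos': array([0.292, 0.58 , 0.404]), 'tool_rot': array([1.79996e+02, 1.12000e-01, 6.32560e+01]), 'force': array([ 0.63 , -0.001, -0.405]), 'wrist_torque': array([-0.038, -0.01 ,  0.018]), 'grip_width': np.float64(0.087)}
top {'vfov': 52.398755534750364, 'cx': 282.5714896734776, 'cy': 208.4746974063226, 'eye': array([ 0.58400505, -0.03101362,  0.96702787]), 'attitude': array([  4.01005469,   1.0737618 , -91.02657077])}
cover 0.79 [162. 340.] [ 0.749 -0.142  0.042]
cover 0.63 [243. 342.] [ 0.573 -0.14   0.059]
dish_chamber 0.95 [282. 220.] [0.49  0.129 0.007]
dish_floor 0.59 [279. 218.] [0.498 0.131 0.01 ]
cover_flange 0.68 [247. 343.] [ 0.564 -0.142  0.06 ]
cover_flange 0.59 [162. 340.] [ 0.748 -0.143  0.042]
cover_flange 0.46 [280. 220.] [0.495 0.128 0.011]
tab_left_fac
[... 468 characters left out ...]
 0.562 -0.113  0.064]
cover 0.62 [197. 241.] [ 0.748 -0.118  0.038]
park_chamber 0.83 [205. 307.] [ 0.562 -0.105  0.035]
dish_chamber 0.64 [284. 332.] [0.491 0.132 0.006]
dish_chamber 0.26 [192. 306.] [ 0.568 -0.127  0.062]
dish_floor 0.73 [282. 332.] [0.492 0.126 0.007]
cover_flange 0.68 [192. 305.] [ 0.569 -0.127  0.062]
cover_flange 0.55 [196. 245.] [ 0.738 -0.127  0.036]
cover_flange 0.22 [199. 306.] [ 0.568 -0.112  0.052]
tab_left_face 0.44 [192. 231.] [ 0.782 -0.141  0.035]
tab_left_face 0.39 [197. 304.] [ 0.572 -0.111  0.058]
tab_right_face 0.55 [181. 308.] [ 0.563 -0.173  0.062]
tab_right_face 0.49 [195. 256.] [ 0.713 -0.152  0.014]
tab_right_face 0.43 [286. 333.] [0.489 0.136 0.007]
```

```bash
python3 - <<'E'
import cv2,numpy as np
a=cv2.imread("pics/top0.png");b=cv2.imread("pics/side0.png")
cv2.imwrite("pics/m1.png",cv2.resize(a,(800,600),interpolation=cv2.INTER_CUBIC))
cv2.imwrite("pics/m2.png",cv2.resize(b[140:350,200:480],(800,600),interpolation=cv2.INTER_CUBIC))
E
```

```text
(no output)
```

View pics/m1.png

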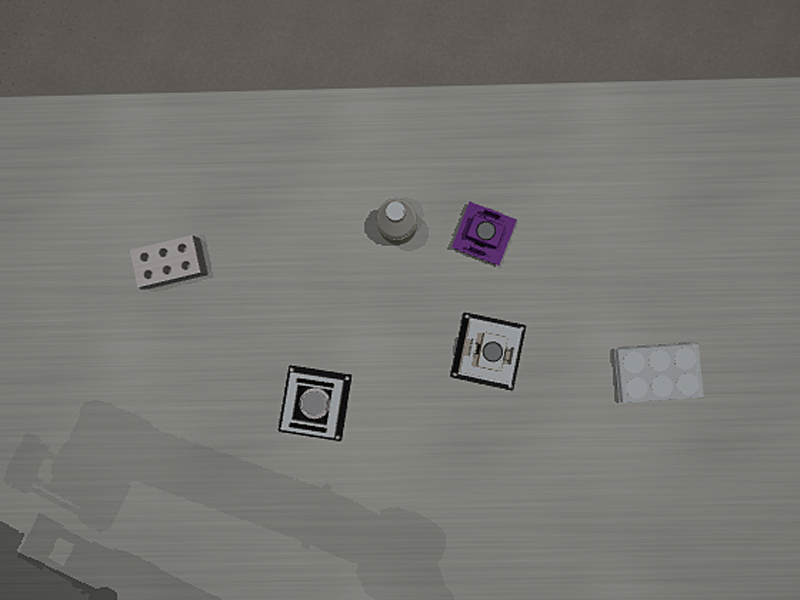

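View pics/m2.png

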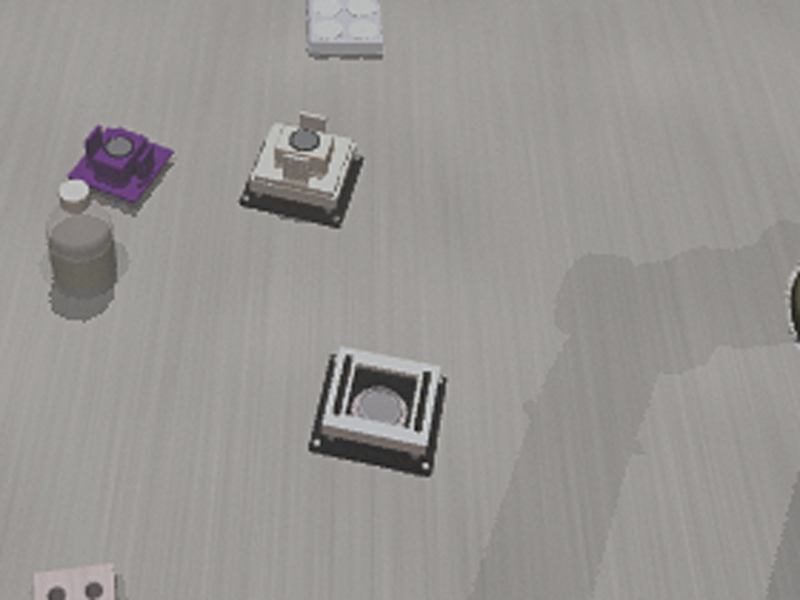

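The white cover at about (245,342) of the original top picture, on the chamber with a dark base, fits the description. The purple one at (162,340) is the look-alike. The open chamber with the dish is at (282,220). The tabs lie roughly along world y. Next come yaw and position from the depth clouds.

```bash
python3 - <<'E'
from h import *
P,im,d=look("top"); C=cloud(P,d)
def fit(m,lab):
    p=C[m][:,:2]*1000
    (c,s,a)=cv2.minAreaRect(p.astype(np.float32)); print(lab,len(p),np.round(c,1),np.round(s,1),round(a,1),"z",np.round(np.percentile(C[m][:,2],[5,50,95]),4))
for c0,lab in(((0.565,-0.142),"park"),((0.49,0.131),"dish")):
    near=(abs(C[...,0]-c0[0])<.075)&(abs(C[...,1]-c0[1])<.075)&(d>0)
    g=im.mean(-1)
    print(np.histogram(C[near][:,2],bins=np.arange(-.01,.08,.005)))
    print("bench",np.median(C[near&(C[...,2]<.003)][:,2]) )
    fit(near&(C[...,2]>.003),lab+" all")
    fit(near&(C[...,2]>.025),lab+" ring+")
    fit(near&(C[...,2]>.045),lab+" blk")
for n in("cover","dish_chamber","park_chamber"):
  for o in outline_of("top",n)[:2]:
    m=o["pixels"]&(d>0); print(round(o["conf"],2),o["box"]); fit(m,n)
E
```

```text
(array([   0,  386, 2047,  460,   17,    6,    8,   31,  202,  679,  107,
          7,   15,  139,  301,   47,    3]), array([-0.01 , -0.005,  0.   ,  0.005,  0.01 ,  0.015,  0.02 ,  0.025,
        0.03 ,  0.035,  0.04 ,  0.045,  0.05 ,  0.055,  0.06 ,  0.065,
        0.07 ,  0.075]))
bench 0.0012186861457511577
park all 2600 [ 564.6 -141.8] [149.4 149.8] 0.4 z [0.0033 0.0349 0.0625]
park ring+ 1531 [ 566.4 -144.1] [82. 88.] 76.7 z [0.0311 0.0388 0.0635]
park blk 512 [ 566.4 -143.8] [65.5 51.9] 76.3 z [0.0559 0.0612 0.0666]
(array([   1,  487, 2011,  798,  122,   44,   32,   56,  671,  170,   60,
          0,    0,    0,    0,    0,    0]), array([-0.01 , -0.005,  0.   ,  0.005,  0.01 ,  0.015,  0.02 ,  0.025,
        0.03 ,  0.035,  0.04 ,  0.045,  0.05 ,  0.055,  0.06 ,  0.065,
        0.07 ,  0.075]))
bench 0.0010414583626679463
dish all 2494 [490.8 131.7] [149.2 148.9] 89.3 z [0.0034 0.0089 0.0383]
dish ring+ 957 [490.1 128.7] [82.6 88.3] 80.2 z [0.0299 0.033  0.0404]Traceback (most recent call last):
  File "<stdin>", line 13, in <module>
  File "<stdin>", line 5, in fit
    return _quantile_unchecked(
        a, q, axis, out, overwrite_input, method, keepdims, weights)
    return _ureduce(a,
                    func=_quantile_ureduce_func,
    ...<5 lines>...
                    overwrite_input=overwrite_input,
                    method=method)
    r = func(a, **kwargs)
    result = _quantile(arr,
                       quantiles=q,
    ...<2 lines>...
                       out=out,
                       weights=wgt)
    slices_having_nans = np.isnan(arr[-1, ...])
                                  ~~~^^^^^^^^^
IndexError: index -1 is out of bounds for axis 0 with size 0
```

{"fn": "jog_arm", "kwargs": {"rows": [[0, 0, 0, 0, 0, 0, -6.6], [0, 0, 0, 0, 0, 0, -6.6], [0, -0.032, 0.0218, 0.003, 0, 0, 0], [0, -0.032, 0.0218, 0.003, 0, 0, 0], [0, -0.032, 0.0218, 0.003, 0, 0, 0], [0, -0.032, 0.0218, 0.003, 0, 0, 0], [0, -0.032, 0.0218, 0.003, 0, 0, 0], [0, -0.032, 0.0218, 0.003, 0, 0, 0], [0, -0.032, 0.0218, 0.003, 0, 0, 0], [0, -0.032, 0.0218, 0.003, 0, 0, 0], [0, -0.032, 0.0218, 0.003, 0, 0, 0], [0, -0.032, 0.0218, 0.003, 0, 0, 0]], "grip_force": 20}}

```text
time_s: 1.85
tool_pos: [0.4298, 0.2164, 0.375]
tool_rot: [180.0, -0.1, 76.5]
force: [1.3, -0.8, -0.3]
grip_width: 0.0872
```

{"fn": "jog_arm", "kwargs": {"rows": [[0, -0.032, 0.0218, 0.003, 0, 0, 0], [0, -0.032, 0.0218, 0.003, 0, 0, 0], [0, -0.032, 0.0218, 0.003, 0, 0, 0], [0, -0.032, 0.0218, 0.003, 0, 0, 0], [0, -0.032, 0.0218, 0.003, 0, 0, 0], [0, -0.032, 0.0218, 0.003, 0, 0, 0], [0, -0.032, 0.0218, 0.003, 0, 0, 0], [0, -0.032, 0.0218, 0.003, 0, 0, 0], [0, -0.032, 0.0218, 0.003, 0, 0, 0], [0, -0.032, 0.0218, 0.003, 0, 0, 0], [0, 0, 0, 0, 0, 0, 0], [0, 0, 0, 0, 0, 0, 0]]}}

```text
time_s: 2.85
tool_pos: [0.5664, -0.1467, 0.3444]
tool_rot: [-180.0, 0.1, 76.2]
force: [0.0, 0.6, 0.0]
grip_width: 0.087
```

```bash
cat >> h.py <<'E'
def rects(C,d,c0,bands,rad=.075):
    near=(np.hypot(C[...,0]-c0[0],C[...,1]-c0[1])<rad)&(d>0)
    for lo,hi in bands:
        m=near&(C[...,2]>lo)&(C[...,2]<hi)
        k,l,st,_=cv2.connectedComponentsWithStats(m.astype(np.uint8))
        m2=np.isin(l,[i for i in range(1,k) if st[i,4]>30])
        if m2.sum()<30: print(lo,hi,"few");continue
        c,s,a=cv2.minAreaRect((C[m2][:,:2]*1000).astype(np.float32))
        print((lo,hi),m2.sum(),np.round(c,1),np.round(s,1),round(a,2),"z",np.round(np.percentile(C[m2][:,2],[10,50,90])*1000,1))
E
python3 - <<'E'
from h import *
P,im,d=look("wrist"); C=cloud(P,d); print(P); save("w1.png",im); o=status.get_obs();print(o["tool_pos"],o["tool_rot"])
rects(C,d,(.566,-.144),[(.003,.02),(.027,.045),(.05,.08),(.055,.061),(.061,.08),(-.01,.003)])
for n in("cover_flange","tab_left_face","tab_right_face"):
  for q in landmark_of("wrist",n)[:3]:
    r,k=q["position"]; dd=d[int(r),int(k)]; print(n,round(q["conf"],2),np.round([r,k]),np.round(ond(P,r,k,dd),3))
E
```

```text
{'vfov': 67.50875351765106, 'cx': 282.0937701095946, 'cy': 207.1842090082179, 'eye': array([ 0.48888548, -0.12740882,  0.32474038]), 'attitude': array([-16.78522987,   0.1293724 ,  76.13684313])}
[ 0.56645645 -0.14445545  0.34445275] [-1.79959786e+02  1.41506020e-03  7.63445545e+01]
(0.003, 0.02) 1853 [ 566.7 -144.6] [100.1 103.7] 76.9 z [4.5 5.5 6.7]
(0.027, 0.045) 4639 [ 567.  -144.6] [82.2 88.4] 76.98 z [30.6 36.5 37.7]
(0.05, 0.08) 2723 [ 566.4 -144.5] [65.  51.7] 76.95 z [58.  59.8 64.1]
(0.055, 0.061) 2094 [ 566.4 -144.6] [35.8 51.7] 77.37 z [58.2 59.6 60.6]
(0.061, 0.08) 314 [ 566.6 -144.5] [65. 26.] 76.92 z [63.5 65.4 66.4]
(-0.01, 0.003) 5942 [ 566.  -143.8] [149.4 149. ] 75.51 z [-0.4  0.5  1.4]
cover_flange 0.82 [344. 325.] [ 0.546 -0.131  0.258]
cover_flange 0.66 [202. 282.] [ 0.561 -0.146  0.06 ]
tab_left_face 0.76 [208. 324.] [ 0.584 -0.11   0.037]
tab_right_face 0.84 [204. 247.] [ 0.562 -0.18   0.037]
tab_right_face 0.6 [332. 330.] [ 0.72  -0.132  0.041]
```

View pics/w1.png

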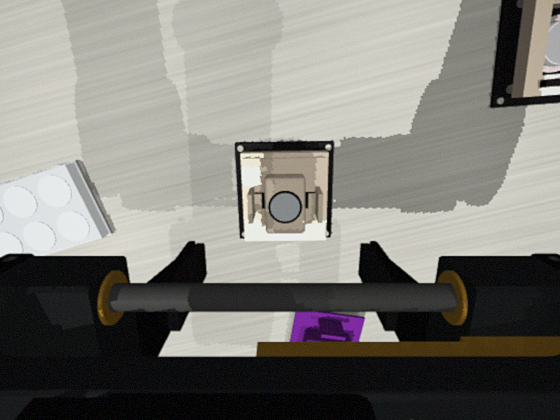

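White cover confirmed in the enlarged wrist view at (205,285), on the chamber with the dark base. Its size and yaw match: centre (566.6, -144.5) mm, tab axis at 76.95°. The purple look-alike is at (325,330), out of the way. Descending to put the tips 2 mm above the flange.

{"fn": "jog_arm", "kwargs": {"rows": [[0, 0, 0, 0.028, 0, 0, -0.6], [0, 0, 0, 0.028, 0, 0, 0], [0, 0, 0, 0.028, 0, 0, 0], [0, 0, 0, 0.028, 0, 0, 0], [0, 0, 0, 0.006, 0, 0, 0], [0, 0, 0, 0.006, 0, 0, 0], [0, 0, 0, 0, 0, 0, 0], [0, 0, 0, 0, 0, 0, 0], [0, 0, 0, 0, 0, 0, 0]]}}

```text
time_s: 3.8
tool_pos: [0.5674, -0.1439, 0.2227]
tool_rot: [179.8, -0.0, 77.1]
force: [0.2, 0.3, 0.2]
grip_width: 0.0869
```

{"fn": "jog_arm", "kwargs": {"rows": [[0, 0, 0, 0.0025, 0, 0, 0], [0.3, 0, 0, 0, 0, 0, 0], [0.6, 0, 0, 0, 0, 0, 0], [0.6, 0, 0, 0, 0, 0, 0], [0.6, 0, 0, 0, 0, 0, 0], [0.6, 0, 0, 0, 0, 0, 0], [0.6, 0, 0, 0, 0, 0, 0], [0.6, 0, 0, 0, 0, 0, 0]], "grip_force": 20}}

```text
time_s: 4.47
tool_pos: [0.5668, -0.1441, 0.2188]
tool_rot: [179.9, 0.0, 77.0]
force: [-0.5, -1.0, 4.3]
grip_width: 0.0522
```

{"fn": "jog_arm", "kwargs": {"rows": [[0.6, 0, 0, -0.004, 0, 0, 0], [0.6, 0, 0, -0.004, 0, 0, 0], [0.6, 0, 0, -0.006, 0, 0, 0], [0.6, 0, 0, -0.01, 0, 0, 0], [0.6, 0, 0, -0.02, 0, 0, 0], [0.6, 0, 0, -0.025, 0, 0, 0], [0.6, 0, 0, -0.025, 0, 0, 0], [0.6, 0, 0, 0, 0, 0, 0], [0.6, 0, 0, 0, 0, 0, 0]]}}

```text
time_s: 5.22
tool_pos: [0.5669, -0.1439, 0.3141]
tool_rot: [179.8, -0.1, 77.1]
force: [-0.3, -0.1, -3.1]
grip_width: 0.0513
```

{"fn": "jog_arm", "kwargs": {"rows": [[0.6, 0.015, -0.005, 0, 0, 0, 0], [0.6, 0.031, -0.009, 0, 0, 0, 0], [0.6, 0.031, -0.009, 0, 0, 0, 0], [0.6, 0.031, -0.009, 0, 0, 0, 0], [0.6, 0.031, -0.009, 0, 0, 0, 0], [0.6, 0.031, -0.009, 0, 0, 0, 0], [0.6, 0.031, -0.009, 0, 0, 0, 0], [0.6, 0.031, -0.009, 0, 0, 0, 0], [0.6, 0.015, -0.005, 0, 0, 0, 0], [0.6, 0, 0, 0, 0, 0, -3.1], [0.6, 0, 0, 0, 0, 0, 0], [0.6, 0, 0, 0, 0, 0, 0]]}}

```text
time_s: 6.22
tool_pos: [0.5502, 0.1129, 0.311]
tool_rot: [-179.9, 0.1, 80.1]
force: [-0.6, -0.7, -1.5]
grip_width: 0.0514
```

```bash
python3 - <<'E'
from h import *
o=status.get_obs();P,im,d=look("wrist"); C=cloud(P,d); save("w2.png",im); print(o["tool_pos"],o["tool_rot"],o["force"],o["grip_width"])
T=o["tool_pos"]
print("dish");rects(C,d,(.490,.129),[(.003,.012),(.025,.05),(.028,.036),(.036,.06)],.08)
print("held");rects(C,d,T[:2],[(T[2]-.182,T[2]-.13),(T[2]-.165,T[2]-.13),(T[2]-.19,T[2]-.176)],.06)
E
```

```text
[0.55015904 0.11285876 0.31100489] [-1.79880532e+02  9.44922734e-02  8.00815307e+01] [-0.56445094 -0.65539607 -1.47854547] 0.05142474408136717
dish
(0.003, 0.012) 5860 [489.1 128.7] [100.1 100.7] 80.25 z [4.7 6.  8.5]
(0.025, 0.05) 6857 [489.7 128.6] [82.  87.2] 80.33 z [31.  32.  38.7]
(0.028, 0.036) 5605 [489.7 128.6] [82.  87.2] 80.33 z [30.9 31.8 32.7]
(0.036, 0.06) 1191 [490.4 128.6] [56.1 74.4] 80.37 z [37.9 38.9 39.8]
held
(np.float64(0.12900488840788943), np.float64(0.18100488840788942)) 9472 [549.5 112.8] [78.8 77.4] 78.83 z [135.4 151.7 169.1]
(np.float64(0.14600488840788942), np.float64(0.18100488840788942)) 7459 [549.  113.2] [78.8 51.7] 80.15 z [150.2 152.2 171.7]
(np.float64(0.12100488840788942), np.float64(0.13500488840788943)) 6841 [549.6 113.1] [78.4 80.8] 79.99 z [127.8 128.7 129.9]
```

View pics/w2.png

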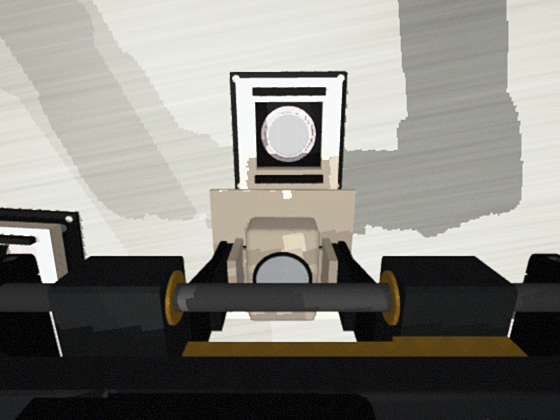

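The dish chamber sits at (128,289) px and its ring measures about 31 mm high. The cover is held level and centred, with both tabs pressed. Now moving over the chamber.

{"fn": "jog_arm", "kwargs": {"rows": [[0.6, 0.001, -0.01, 0, 0, 0, -0.3], [0.6, 0.001, -0.02, 0, 0, 0, 0], [0.6, 0.001, -0.02, 0, 0, 0, 0], [0.6, 0.002, -0.0113, 0, 0, 0, 0], [0.6, 0, 0, 0.02, 0, 0, 0], [0.6, 0, 0, 0.02, 0, 0, 0], [0.6, 0, 0, 0.01, 0, 0, 0], [0.6, 0, 0, 0, 0, 0, 0], [0.6, 0, 0, 0, 0, 0, 0], [0.6, 0, 0, 0, 0, 0, 0]]}}

```text
time_s: 7.1
tool_pos: [0.4917, 0.1283, 0.2632]
tool_rot: [179.9, -0.0, 80.4]
force: [-0.0, 0.6, -1.5]
grip_width: 0.0518
```

```bash
python3 - <<'E'
from h import *
o=status.get_obs();P,im,d=look("wrist"); C=cloud(P,d); print(o["tool_pos"],o["tool_rot"],o["force"],o["grip_width"])
T=o["tool_pos"]
rects(C,d,T[:2],[(T[2]-.19,T[2]-.176)],.06)
E
```

```text
[0.49168848 0.12830291 0.26319944] [ 1.79921705e+02 -3.86201621e-02  8.04213462e+01] [-0.04259547  0.55646635 -1.48757438] 0.051786440301713775
(np.float64(0.07319943525672479), np.float64(0.0871994352567248)) 6851 [491.8 128.8] [78.3 80.8] 80.45 z [79.9 80.8 82. ]
```

{"fn": "jog_arm", "kwargs": {"rows": [[0.6, 0, -0.0015, 0.006, 0, 0, 0], [0.6, 0, 0, 0.006, 0, 0, 0], [0.6, 0, 0, 0.006, 0, 0, 0], [0.6, 0, 0, 0.006, 0, 0, 0], [0.6, 0, 0, 0.004, 0, 0, 0], [0.6, 0, 0, 0.004, 0, 0, 0], [0.6, 0, 0, 0.003, 0, 0, 0], [0.6, 0, 0, 0, 0, 0, 0], [0.6, 0, 0, 0, 0, 0, 0]]}}

```text
time_s: 7.9
tool_pos: [0.4896, 0.1286, 0.2271]
tool_rot: [-180.0, 0.0, 80.5]
force: [-0.4, 0.1, -2.1]
grip_width: 0.0519
```

{"fn": "jog_arm", "kwargs": {"rows": [[0.6, 0, 0, 0.001, 0, 0, 0], [0.6, 0, 0, 0.001, 0, 0, 0], [0.6, 0, 0, 0.001, 0, 0, 0], [0.6, 0, 0, 0.001, 0, 0, 0], [0.6, 0, 0, 0.001, 0, 0, 0], [0.6, 0, 0, 0.001, 0, 0, 0], [0.6, 0, 0, 0, 0, 0, 0], [0.6, 0, 0, 0, 0, 0, 0]]}}

```text
time_s: 8.57
tool_pos: [0.4898, 0.1287, 0.2216]
tool_rot: [180.0, -0.0, 80.5]
force: [-1.2, 0.1, 3.1]
grip_width: 0.0518
```

{"fn": "jog_arm", "kwargs": {"rows": [[0.6, 0, 0, 0.001, 0, 0, 0], [0.6, 0, 0, 0.001, 0, 0, 0], [0.6, 0, 0, 0.001, 0, 0, 0], [0.6, 0, 0, 0, 0, 0, 0], [0.6, 0, 0, 0, 0, 0, 0]]}}

```text
time_s: 8.98
tool_pos: [0.4898, 0.1287, 0.2185]
tool_rot: [180.0, -0.0, 80.5]
force: [-2.4, -0.1, 5.0]
grip_width: 0.0517
```

{"fn": "jog_arm", "kwargs": {"rows": [[0.6, 0, 0, 0.001, 0, 0, 0], [0.6, 0, 0, 0.001, 0, 0, 0], [0.6, 0, 0, 0, 0, 0, 0], [0.6, 0, 0, 0, 0, 0, 0]]}}

```text
time_s: 9.32
tool_pos: [0.4899, 0.1286, 0.2171]
tool_rot: [180.0, -0.0, 80.5]
force: [-3.8, -1.5, 9.8]
grip_width: 0.0514
```

{"fn": "jog_arm", "kwargs": {"rows": [[0.6, 0, 0, 0.001, 0, 0, 0], [0.6, 0, 0, 0, 0, 0, 0], [0.6, 0, 0, 0, 0, 0, 0]]}}

```text
time_s: 9.57
tool_pos: [0.4899, 0.1286, 0.217]
tool_rot: [-180.0, -0.0, 80.5]
force: [-7.5, -1.2, 17.6]
grip_width: 0.0517
```

{"fn": "jog_arm", "kwargs": {"rows": [[0.6, 0, 0, 0.001, 0, 0, 0], [0.6, 0, 0, 0, 0, 0, 0], [0.6, 0, 0, 0, 0, 0, 0]]}}

```text
time_s: 9.82
tool_pos: [0.49, 0.1286, 0.217]
tool_rot: [-180.0, -0.0, 80.4]
force: [-9.3, -2.0, 25.4]
grip_width: 0.0518
```

The force turns rigid at TCP z 0.217. That is 7 mm below first seal contact, so the flange is on the ring. I'll open the tabs only to about 72 mm, so the tips keep pressing the flange down while the hooks move out.

{"fn": "jog_arm", "kwargs": {"rows": [[0.35, 0, 0, 0, 0, 0, 0], [0.3, 0, 0, 0, 0, 0, 0], [0.25, 0, 0, 0, 0, 0, 0], [0.2, 0, 0, 0, 0, 0, 0], [0.18, 0, 0, 0, 0, 0, 0], [0.18, 0, 0, 0, 0, 0, 0], [0.18, 0, 0, 0, 0, 0, 0], [0.18, 0, 0, 0, 0, 0, 0]]}}

```text
time_s: 10.48
tool_pos: [0.4906, 0.1323, 0.2172]
tool_rot: [179.8, -0.4, 80.6]
force: [-5.0, 7.2, 18.4]
grip_width: 0.0708
```

```bash
python3 - <<'E'
from h import *
o=status.get_obs();P,im,d=look("wrist"); C=cloud(P,d); print(o["tool_pos"],o["force"],o["grip_width"])
T=o["tool_pos"]
rects(C,d,(.490,.1286),[(.003,.01),(.027,.0335),(.0335,.04),(.052,.06),(.061,.075)],.055)
x=im[150:330,170:400]; save("w3.png",cv2.resize(x,(766,600),interpolation=cv2.INTER_CUBIC))
E
```

```text
[0.49061413 0.13229237 0.2171726 ] [-5.01492052  7.23446713 18.35329188] 0.07077361752203667
(0.003, 0.01) 1867 [472.1 135.4] [106.   70.8] 67.78 z [4.5 5.4 6.2]
(0.027, 0.0335) 1648 [490.3 128.4] [82.5 89.1] 80.44 z [30.5 31.8 32.7]
(0.0335, 0.04) 7494 [490.3 133.8] [89.1 80.5] 80.58 z [34.2 35.1 37.8]
(0.052, 0.06) 5337 [485.3 137.6] [61.2 74.5] 24.32 z [55.4 57.9 59.2]
(0.061, 0.075) 1387 [483.7 134.8] [96.2 13.6] 80.59 z [62.3 64.7 73.1]
```

View pics/w3.png

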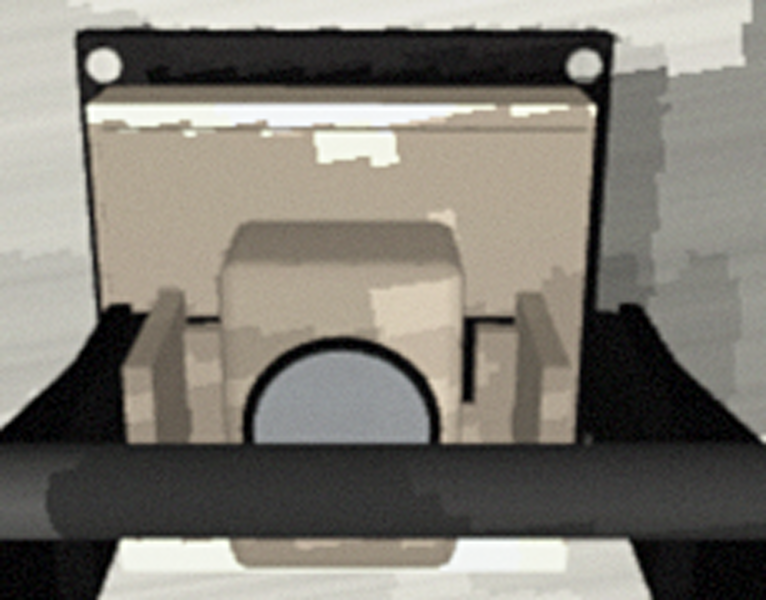

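The hand was dragged 3.7 mm towards +y because the -y fingertip stuck on the flange. I'll ease it back while still pressed down, so the -y tab comes fully out.

{"fn": "jog_arm", "kwargs": {"rows": [[0.18, -0.001, 0, 0, 0, 0, 0], [0.18, -0.001, 0, 0, 0, 0, 0], [0.18, 0, 0, -0.0005, 0, 0, 0], [0.18, 0, 0, 0, 0, 0, 0]]}}

```text
time_s: 10.87
tool_pos: [0.4904, 0.1302, 0.2172]
tool_rot: [179.8, -0.4, 80.6]
force: [-2.5, 8.0, 12.8]
grip_width: 0.071
```

{"fn": "jog_arm", "kwargs": {"rows": [[0.18, -0.001, 0, 0, 0, 0, 0], [0.18, 0, 0, -0.001, 0, 0, 0], [0.18, 0, 0, -0.001, 0, 0, 0], [0.18, 0, 0, -0.001, 0, 0, 0], [0.18, 0, 0, 0, 0, 0, 0]]}}

```text
time_s: 11.28
tool_pos: [0.4903, 0.1274, 0.2191]
tool_rot: [179.8, -0.2, 80.5]
force: [0.4, 3.4, 4.9]
grip_width: 0.0711
```

{"fn": "jog_arm", "kwargs": {"rows": [[0.18, 0.0015, 0, -0.001, 0, 0, 0], [0.18, 0.001, 0, -0.001, 0, 0, 0], [0.18, 0, 0, -0.001, 0, 0, 0], [0.18, 0, 0, -0.001, 0, 0, 0], [0.1, 0, 0, -0.001, 0, 0, 0], [0, 0, 0, 0, 0, 0, 0], [0, 0, 0, 0, 0, 0, 0]]}}

```text
time_s: 11.87
tool_pos: [0.4893, 0.128, 0.2225]
tool_rot: [-180.0, 0.0, 80.4]
force: [0.7, -0.3, -0.4]
grip_width: 0.083
```

Free of contact. Lifting and backing away to check the latch.

{"fn": "jog_arm", "kwargs": {"rows": [[0, 0, 0, -0.005, 0, 0, 0], [0, 0, 0, -0.015, 0, 0, 0], [0, 0, 0, -0.03, 0, 0, 0], [0, 0, 0, -0.04, 0, 0, 0], [0, 0, 0, -0.035, 0, 0, 0], [0, 0, 0, 0, 0, 0, 0], [0, 0, 0, 0, 0, 0, 0]]}}

```text
time_s: 12.45
tool_pos: [0.4903, 0.1282, 0.3504]
tool_rot: [179.7, -0.2, 80.5]
force: [-0.8, -0.4, -0.8]
grip_width: 0.087
```

```bash
python3 - <<'E'
from h import *
o=status.get_obs();P,im,d=look("wrist"); C=cloud(P,d); print(o["tool_pos"],o["force"],o["grip_width"])
rects(C,d,(.490,.1286),[(.003,.012),(.027,.034),(.034,.05),(.052,.0615),(.0615,.075)],.07)
# flange tilt: plane fit; ring z
n=np.hypot(C[...,0]-.49,C[...,1]-.1286)<.06
p=C[n&(d>0)&(C[...,2]>.034)&(C[...,2]<.045)]; A=np.c_[p[:,0]-.49,p[:,1]-.1286,np.ones(len(p))]
print("flange plane",np.linalg.lstsq(A,p[:,2],rcond=None)[0], np.median(p[:,2]))
save("w4.png",cv2.resize(im[90:300,170:450],(800,600),interpolation=cv2.INTER_CUBIC))
E
```

```text
[0.49027825 0.12819875 0.35043472] [-0.75415982 -0.39727414 -0.8427907 ] 0.08699271121278353
(0.003, 0.012) 1692 [490.3 128.5] [100.  102.9] 80.34 z [4.5 5.5 6.6]
(0.027, 0.034) 784 [490.6 128.4] [82.1 88.8] 80.42 z [29.7 31.8 32.8]
(0.034, 0.05) 3881 [490.  128.5] [78.1 80.3] 80.43 z [37.1 38.1 39.7]
(0.052, 0.0615) 1366 [489.3 128.7] [64.5 51.2] 80.88 z [58.4 60.6 61.3]
(0.0615, 0.075) 971 [489.9 128.3] [65.1 38. ] 81.5 z [61.7 62.5 67.2]
flange plane [ 0.00451199 -0.00126544  0.03827985] 0.038058152428160213
```

View pics/w4.png

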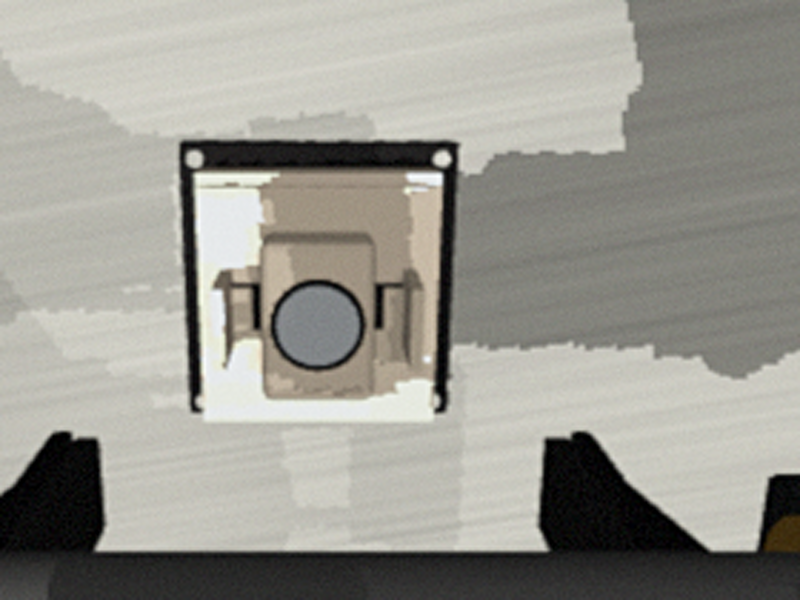

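The flange underside is about 3.3 mm above the ring, where latched is 3 and free is 7. It is level within 0.3°, and the tabs are 65.1 mm apart, which is fully out. Handing in.

```bash
python3 -c "
from cell import env; print(env.sign_off())"
```

```text
the job is handed in; nothing more can be done
None
```

The cover is latched on the dish chamber, and I handed the job in at about 12.5 s. I pinched its tabs at 20 N, lifted it off the parking chamber and lowered it onto the dish chamber. The seal took 7 mm of travel before it went rigid, with at most about 25 N downward force. I let go of the tabs while it was held down.

**Last checks, from above with the gripper clear:**
- **Latch:** the flange underside is about 3.3 mm above the ring (latched 3, free 7).
- **Fit:** the cover is level within about 0.3° and centred within about 0.5 mm.
- **Tabs:** they measure 65.1 mm over their outer faces, so both are fully out.
- **Robot:** it was touching nothing, with residual force under 1.5 N.

**One irregularity:** while the tabs opened, the -y fingertip stuck on the flange and dragged the hand 3.7 mm sideways. I eased it back before lifting. The side force during pressing and release stayed under 10 N. The only bystander check is that the moves kept clear of them; I took no final picture of them.

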